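# Push the plate out over the basin

### The arm

A 6-joint arm with a two-finger parallel gripper is mounted at the origin on the work surface. World frame = base frame: x ahead of the robot, y to its left, z up, the work surface at z = 0. Lengths are in m, angles in rad, forces in N, time in s.
With the tool pointing down it reaches from about 0.325 to 0.775 m from the base axis. Payload 9.3 kg.
Tool frame: the origin (TCP) lies at the very end of the fingers, on their centre line; the grasp point (between the pads) lies env.hold_point_z behind it (env.hold_point_z is the distance from the TCP to the grasp point, in m); z points along the fingers, y is the line along which they close (so a half turn about z gives the same grasp; the last joint's range is limited). The gripper opens to 85 mm and grips with 20 to 120 N. Pads are 22 mm wide; open, the fingers measure 114 mm over their backs; the gripper's body (76 mm by 85 mm) begins 54 mm behind the grasp point. The pads swing forward as they close: fully open they stand 13 mm farther back than shut.
Start: joints at [1.129, 0.259, 0.021, 1.334, 0, 1.418], TCP at [0.157, 0.527, 0.231] pointing down, gripper open.
Joint ranges: [-3.04, 3.04], [-0.91, 1.82], [-1.04, 1.36], [-1.92, 1.95], [-1.52, 1.45], [-3.14, 3.14]. Speed limits (rad/s): [2.22, 2.22, 2.79, 3.14, 3.14, 3.14].

### API

Orientations are given as a rotation vector (axis times angle).
In Python, from rig import status, viewer, env gives the robot as it stands.
- The arm moves only by the tool jog_arm, never from a script. Its argument "motion" is a list of rows, each a list of 7 numbers: the opening in per cent of the stroke, from 0 (shut) to 100 (fully open), then the shift along the tool's x, y, z in mm, then the turn, a rotation vector about the tool's x, y, z in degrees. A call has 1 to 12 rows; each row shifts and turns the commanded pose from where the row before left it, along the tool's axes as they then stand; what a row does not reach is not made up. A row lasts 1/10 s, in which the tool goes at most 50 mm and 8.59 degrees, less where a joint would pass 70% of its speed; a pose out of reach is approached as far as the arm can. A call is refused whole if a number of a shift passes 50 or a number of a turn 8.59, either way. A call with a gripper value outside its range is refused whole. The fingers move at their own pace and stop on an object; "force" is the grip in N (left out, the last holds). Time passes only in rows, so rows that do not move let the fingers close. It gives the time, the measured TCP pose, the force, the opening and the grip force at its end, in the units of the state.
- status.read_state(): the state, without advancing time (a new reading comes with each control period).
- viewer.get_image(name): name is "side" or "top"; returns the picture (480x640x3 uint8, blue, green, red); there is no depth.
- viewer.camera_info(name): a dict with "mtx" (3x3 intrinsics, pixels), "extrinsics" (4x4, takes a point from world to camera coordinates). Camera axes: x right, y down, z forward; pixel columns grow to the right and rows downward; lengths in m; the calibration is good to about 2 mm. A picture is of the moment at which its call begins. camera_info takes no time and is no camera call.
- env.close_job(): hands the job in; it is judged then, once.
The state is a dict: "time": time; "joints": joint angles; "qd": joint speeds; "joint_torque": joint torques, N m; "tool_pos": TCP position; "orientation": TCP orientation; "ft_force": force on the tool from outside, world axes, zero at the start; "moment": the same for the moment, N m; "opening": finger opening in m; "finger_force": force on a finger pad.
Only numpy, scipy, OpenCV 4.12 (cv2) and the standard library are available. Lean on these libraries where they do the work, as an engineer would, in place of code of your own. Each camera call takes 0.05 s, during which the arm holds its last target. There are 200 camera calls.

### The job

With the fingertips, push the thin steel plate on the crate top back until its long side lies flush along the wooden batten, and along the batten until about a third of its length sticks out past the end of the crate where the green basin stands, so that its edge can be got hold of later. Only push it: do not pinch it, lift it or let it tip or fall, and leave everything else where it is.

Things in the scene. Friction and masses are not known exactly. Their poses are not given: they have to be found in the camera images.
- crate: Upturned wooden crate, fixed to the table, 240 (its x) x 340 (its y) mm, flat board top 100 mm above its origin. Origin: centre of its underside, on the table. A dark wooden batten 15 mm thick, standing 14 mm above the top, runs the whole length of the far (+x) side; its inner face lies at x = +105 mm in the crate's frame. The crate's two ends, at y = -170 and +170 mm in its frame, are open.
- plate: Plain steel plate lying flat on the crate top, 100 (its x) x 150 (its y) mm, 6 mm thick, 0.25 to 0.5 kg, free to slide. Origin: centre of its underside. It starts somewhat askew (up to about 12 degrees), short of the batten, wholly on the crate.
- basin: Round green plastic basin, 200 mm across the rim, 75 mm high, loose on the table beside one end of the crate (its +y or its -y end, varies), about 300 mm from the crate's centre. Origin: centre of its underside. Not to be moved.
- canister: Squat steel canister with a hinged lid, 104 mm across, 90 mm high with its knob, loose on the table beside the other end of the crate. Origin: centre of its underside. Not to be moved.
- brush: Wooden scrubbing brush, 45 (its x) x 80 (its y) x 32 mm high, loose on the crate top in a corner of its near (-x) side. Origin: centre of its underside. Not to be moved.
- soap: White bar of soap, 40 (its x) x 65 (its y) x 25 mm high, loose on the crate top in the other corner of its near (-x) side. Origin: centre of its underside. Not to be moved.
- bottle: Clear spray bottle, 68 mm across, 196 mm high, loose on the table far to the left. Origin: centre of its underside. Not to be moved.
- jar: Glass jar with steel cap, 76 mm across, 100 mm high, loose on the table far to the right. Origin: centre of its underside. Not to be moved.
- paddle: Small wooden paddle, 208 mm long along its y, 55 mm wide, 12 mm thick, lying on the table far to the right, blade away from the robot. Origin: on its underside, where handle and blade meet. Not to be moved.
Not all that is in view belongs to the job. What is shaped like the plate but purple or turquoise is not meant.

How it is judged:
At the end, for the whole second after the job is handed in: The plate lies flat and at rest on the crate top, its long side along the batten (gap at its middle under 8 mm, askew by less than 0.09 rad) and sticks out 34 to 66 mm of its 150 mm past the crate end beside the basin (((y of basin in the frame of crate above 0 m and y of plate in the frame of crate between 0.129 and 0.161 m) or (y of basin in the frame of crate below 0 m and y of plate in the frame of crate between -0.161 and -0.129 m)) and x of plate in the frame of crate above 0.047 m and angle between the y axis of plate and the y axis of crate, either way round below 0.09 rad and z of plate in the frame of crate between 0.095 and 0.105 m and angle between plate's own z axis and vertical below 0.05 rad and linear speed of plate below 0.01 m/s); the robot touches nothing.
It fails at once if the plate is lifted off the crate top, tipped or dropped (z of plate in the frame of crate above 0.112 m or z of plate in the frame of crate below 0.09 m or angle between plate's own z axis and vertical above 0.12 rad).
It fails at once if one of the other things is moved by more than 20 mm (distance of any of basin, canister, bottle, paddle, brush, soap, jar from where it was at the start of the episode above 0.02 m).
It also fails if it takes over 54 s, if anything falls off the work surface, if the arm or the gripper's body presses on something with over 40 N, if the wrist force passes 120 N, or if a joint passes its speed limit or range.

## Working session

There is one attempt and no reset: what is moved stays moved. The work goes in short steps, Python scripts to look and compute and a tool call to move; the robot and the scene stay as the last step left them, time stands still between calls to the robot, and variables do not carry over. Pictures are saved under pics/ and viewed, at most 10 in all, crops included, and the job is handed in when it is done.

Besides the shell and the picture viewer there is one more tool, called in YAML: its name, and indented under it one key for each argument. jog_arm: Moves the arm, as the interface text tells. Its arguments: {"type":"object","properties":{"motion":{"type":"array","items":{"type":"array","items":{"type":"number"}}},"force":{"type":"number"}},"required":["motion"]}

```bash
mkdir -p pics; ls; python3 - <<'E'
from rig import status, viewer, env
import cv2
for n in("top","side"):
    cv2.imwrite(f"pics/{n}1.png",viewer.get_image(n)); c=viewer.camera_info(n); print(n,c["mtx"].round(1).tolist(),c["extrinsics"].round(4).tolist())
s=status.read_state(); print(s["time"],s["tool_pos"],s["orientation"],s["opening"],env.hold_point_z)
E
```

```text
pics
top [[518.6, 0.0, 309.0], [0.0, 518.6, 238.2], [0.0, 0.0, 1.0]] [[0.0095, -1.0, -0.0018, -0.0013], [-0.9769, -0.0089, -0.2137, 0.504], [0.2137, 0.0038, -0.9769, 1.5812], [0.0, 0.0, 0.0, 1.0]]
side [[532.5, 0.0, 318.5], [0.0, 532.5, 244.2], [0.0, 0.0, 1.0]] [[0.8477, -0.5304, 0.0105, -0.3948], [-0.3525, -0.5779, -0.736, 0.2365], [0.3965, 0.6202, -0.6769, 1.195], [0.0, 0.0, 0.0, 1.0]]
0.1 [0.1565585  0.52699297 0.23074044] [-4.52018527e-01 -3.10860596e+00  1.77510619e-03] 0.08540943533077905 0.0187
```

View pics/top1.png

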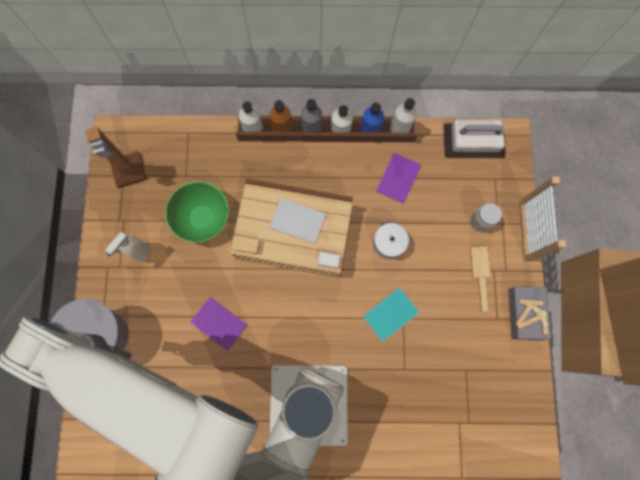

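View pics/side1.png

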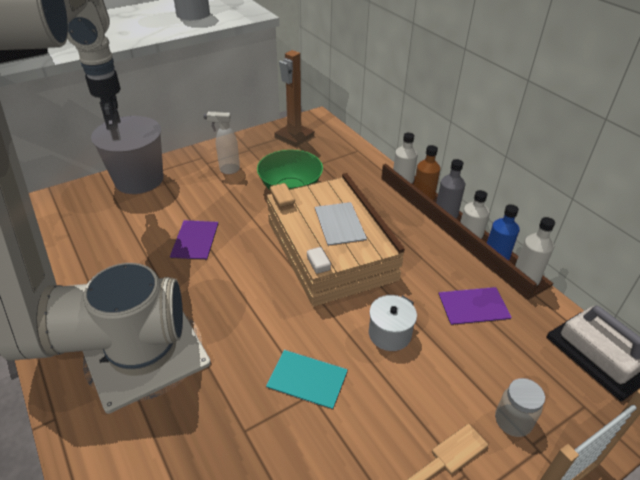

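The basin (top view, about 198,212) stands at the crate's left (+y) end. The plate is at about (298,221) and the batten runs along the crate's upper edge. I'll enlarge this area.

```bash
python3 - <<'E'
import cv2
a=cv2.imread("pics/top1.png")[170:290,220:370]
cv2.imwrite("pics/c1.png",cv2.resize(a,None,fx=5,fy=5,interpolation=cv2.INTER_CUBIC))
b=cv2.imread("pics/side1.png")[165:315,255:415]
cv2.imwrite("pics/c2.png",cv2.resize(b,None,fx=4,fy=4,interpolation=cv2.INTER_CUBIC))
E
```

```text
(no output)
```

View pics/c1.png

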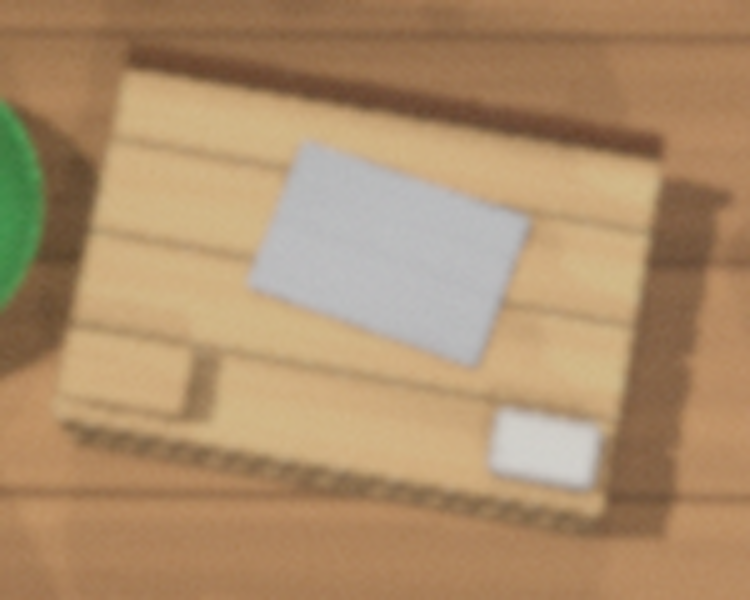

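View pics/c2.png

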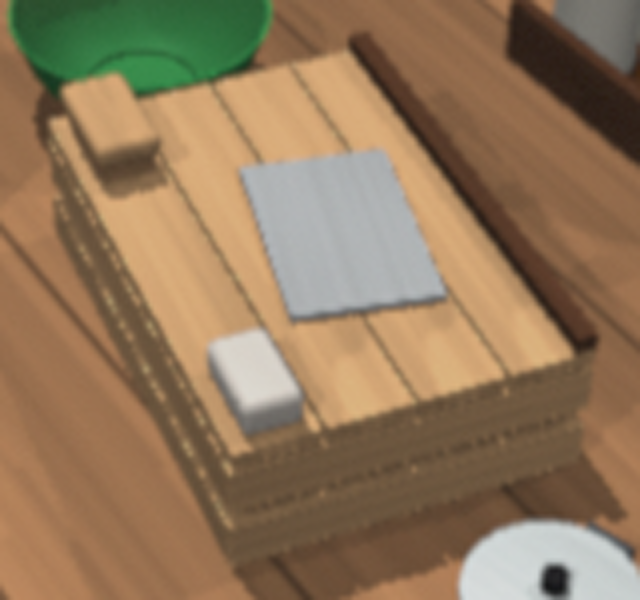

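The top crop shows the plate corners at about (305,140), (530,215), (477,367) and (250,288). The tan crate top has corners at about (125,70), (660,158), (605,517) and (60,420). The brush is in the near-left corner and the soap in the near-right.

```bash
cat >h.py <<'E'
import numpy as np
from rig import viewer
def px2w(n,uv,z):
    c=viewer.camera_info(n);K=np.array(c["mtx"]);E=np.array(c["extrinsics"]);R,t=E[:3,:3],E[:3,3]
    uv=np.atleast_2d(uv).astype(float)
    d=np.linalg.solve(K,np.c_[uv,np.ones(len(uv))].T).T@R
    C=-R.T@t
    return C+d*((z-C[2])/d[:,2])[:,None]
def crop(uv,s,off): return (np.array(uv)+.5)/s-.5+np.array(off)
def fit(model,pts):  # 2D rigid fit model->pts
    a=np.array(model,float);b=np.array(pts)[:,:2];am,bm=a.mean(0),b.mean(0);A,B=a-am,b-bm
    th=np.arctan2((A[:,0]*B[:,1]-A[:,1]*B[:,0]).sum(),(A*B).sum())
    R=np.array([[np.cos(th),-np.sin(th)],[np.sin(th),np.cos(th)]])
    o=bm-R@am
    return o,th,np.linalg.norm(a@R.T+o-b,axis=1)
E
python3 - <<'E'
from h import *
T=lambda p,z:px2w("top",crop(p,5,(220,170)),z); S=lambda p,z:px2w("side",crop(p,4,(255,165)),z)
pm=[(50,75),(50,-75),(-50,-75),(-50,75)]
cm=[(105,170),(105,-170),(-120,-170),(-120,170)]
for nm,P,C in(("top",T([(305,140),(530,215),(477,367),(250,288)],.106),T([(125,70),(660,158),(605,517),(60,420)],.1)),
 ("side",S([(385,150),(445,297),(293,317),(240,170)],.106),S([(348,52),(582,357),(233,455),(50,122)],.1))):
    for l,m,p in(("plate",pm,P),("crate",cm,C)):
        o,th,r=fit(m,p*1000);print(nm,l,o.round(1),np.degrees(th).round(2),r.round(1))
print(T([(490,400),(610,425),(600,490),(190,345),(180,415)],.12).round(3))
E
```

```text
top plate [549.7  38.7] -18.7 [1.  1.5 1.2 1.4]
top crate [535.3  54.9] -9.13 [1.8 1.8 2.7 3.2]
side plate [550.6  35.8] -19.63 [0.3 1.9 2.4 1.5]
side crate [538.2  53. ] -9.7 [1.5 1.3 1.8 0.9]
[[ 0.455 -0.023  0.12 ]
 [ 0.44  -0.095  0.12 ]
 [ 0.401 -0.089  0.12 ]
 [ 0.487  0.159  0.12 ]
 [ 0.444  0.163  0.12 ]]
```

jog_arm:
  motion:
    - [100, 0, 0, 0, 0, 0, -7.2]
    - [100, -32, -35, 0, 0, 0, 0]
    - [100, -32, -35, 0, 0, 0, 0]
    - [100, -32, -35, 0, 0, 0, 0]
    - [100, -32, -35, 0, 0, 0, 0]
    - [100, -32, -35, 0, 0, 0, 0]
    - [100, -32, -35, 0, 0, 0, 0]
    - [100, -32, -35, 0, 0, 0, 0]
    - [100, -32, -35, 0, 0, 0, 0]
    - [100, -32, -35, 0, 0, 0, 0]
    - [100, -32, -35, 0, 0, 0, 0]
    - [100, -20, -20, 0, 0, 0, 0]

```text
time: 1.3
tool_pos: [0.4332, 0.1042, 0.231]
orientation: [-0.259, -3.131, 0.001]
ft_force: [-0.1, 0.2, -0.3]
opening: 0.0855
finger_force: 0.0
```

```bash
cat >>h.py <<'E'
from scipy.spatial.transform import Rotation as Ro
from rig import status
Y=np.radians(-9.4);O=np.array([537.,54.])
def tool():
    s=status.read_state();p=np.array(s["tool_pos"])*1000;R=Ro.from_rotvec(s["orientation"]).as_matrix()
    M=np.array([[np.cos(Y),np.sin(Y)],[-np.sin(Y),np.cos(Y)]])
    c=M@(p[:2]-O);yaw=np.degrees(np.arctan2(R[1,0],R[0,0])-Y)%360
    print("t",round(s["time"],2),"crate xy",c.round(1),"z",p[2].round(1),"yaw",round(yaw,2),"tilt",R[2].round(3),"F",np.round(s["ft_force"],1),"op",s["opening"])
E
python3 -c "from h import *;tool()"
```

```text
t 1.3 crate xy [-110.6   32.6] z 231.0 yaw 179.93 tilt [ 0. -0. -1.] F [-0.1  0.2 -0.3] op 0.08551465519804716
```

jog_arm:
  motion:
    - [100, -21, -24, 0, 0, 0, 0]
    - [100, -21, -24, 0, 0, 0, 0]
    - [100, 0, 0, 40, 0, 0, 0]
    - [100, 0, 0, 40, 0, 0, 0]
    - [100, 0, 0, 30, 0, 0, 0]
    - [100, 0, 0, 15, 0, 0, 0]
    - [100, 0, 0, 0, 0, 0, 0]
    - [100, 0, 0, 0, 0, 0, 0]

```text
time: 2.1
tool_pos: [0.4658, 0.0527, 0.1066]
orientation: [-0.256, -3.131, -0.0]
ft_force: [-0.4, 0.2, 0.3]
opening: 0.0854
finger_force: 0.0
```

```bash
python3 - <<'E'
from h import *
import cv2
tool()
a=cv2.resize(viewer.get_image("top")[170:290,220:370],None,fx=5,fy=5,interpolation=cv2.INTER_CUBIC)
b=cv2.resize(viewer.get_image("side")[165:315,255:415],None,fx=5,fy=5,interpolation=cv2.INTER_CUBIC)
cv2.imwrite("pics/s2.png",b[:600])
E
```

```text
t 2.1 crate xy [-70.  -12.9] z 106.6 yaw 180.05 tilt [ 0. -0. -1.] F [-0.4  0.2  0.3] op 0.08535085845478771
```

View pics/s2.png

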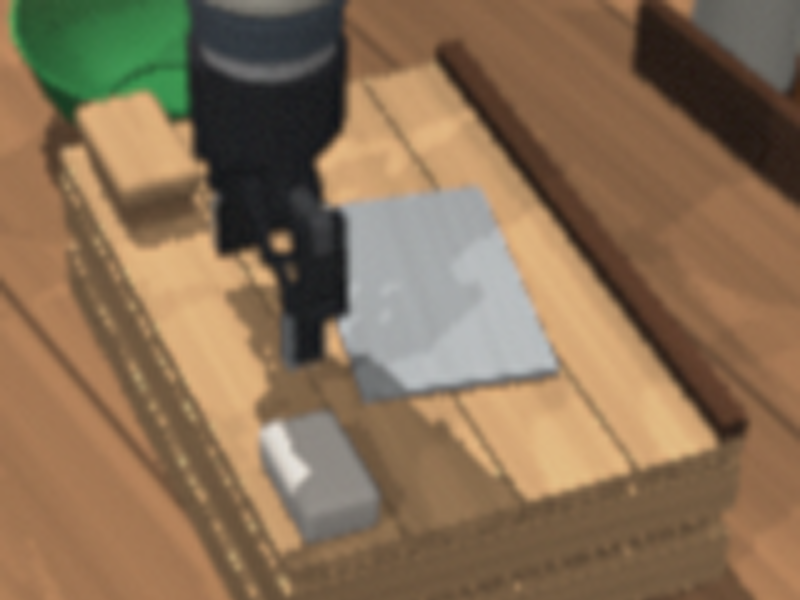

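The near finger's tip, at about (305,360), is still above the board and clear of the plate and the soap. I'll feel downwards for the board.

jog_arm:
  motion:
    - [100, 0, 0, 8, 0, 0, 0]
    - [100, 0, 0, 4, 0, 0, 0]
    - [100, 0, 0, 0, 0, 0, 0]
    - [100, 0, 0, 0, 0, 0, 0]

```text
time: 2.6
tool_pos: [0.4656, 0.0528, 0.0943]
orientation: [-0.256, -3.131, 0.0]
ft_force: [0.5, -0.8, 0.6]
opening: 0.0853
finger_force: 0.0
```

jog_arm:
  motion:
    - [100, 0, 0, 2, 0, 0, 0]
    - [100, 0, 0, 0, 0, 0, 0]

```text
time: 2.8
tool_pos: [0.4657, 0.0527, 0.0922]
orientation: [-0.256, -3.131, 0.0]
ft_force: [-0.4, 0.0, -0.1]
opening: 0.0852
finger_force: 0.0
```

jog_arm:
  motion:
    - [100, 0, 0, 2, 0, 0, 0]
    - [100, 0, 0, 0, 0, 0, 0]

```text
time: 3.0
tool_pos: [0.4656, 0.0527, 0.0901]
orientation: [-0.256, -3.131, -0.0]
ft_force: [-0.2, 0.1, -0.4]
opening: 0.0855
finger_force: 0.0
```

jog_arm:
  motion:
    - [100, 0, 0, 1, 0, 0, 0]
    - [100, 0, 0, 0, 0, 0, 0]

```text
time: 3.2
tool_pos: [0.4657, 0.0527, 0.0892]
orientation: [-0.256, -3.131, 0.0]
ft_force: [-0.5, 0.1, -0.2]
opening: 0.0851
finger_force: 0.0
```

jog_arm:
  motion:
    - [100, 0, 0, 1, 0, 0, 0]
    - [100, 0, 0, 0, 0, 0, 0]

```text
time: 3.4
tool_pos: [0.4656, 0.0527, 0.0882]
orientation: [-0.256, -3.131, 0.0]
ft_force: [-0.7, -0.5, -0.5]
opening: 0.0855
finger_force: 0.0
```

jog_arm:
  motion:
    - [100, 0, 0, 1, 0, 0, 0]
    - [100, 0, 0, 0, 0, 0, 0]

```text
time: 3.6
tool_pos: [0.4656, 0.0527, 0.0872]
orientation: [-0.256, -3.131, 0.0]
ft_force: [-0.4, -0.1, -0.7]
opening: 0.0854
finger_force: 0.0
```

jog_arm:
  motion:
    - [100, -6, 0, -1, 0, 0, 0]
    - [100, -6, 0, 0, 0, 0, 0]
    - [100, -5, 0, 0, 0, 0, 0]
    - [100, -5, 0, 0, 0, 0, 0]
    - [100, -5, 0, 0, 0, 0, 0]
    - [100, -5, 0, 0, 0, 0, 0]
    - [100, -5, 0, 0, 0, 0, 0]
    - [100, -5, 0, 0, 0, 0, 0]
    - [100, -4, 0, 0, 0, 0, 0]
    - [100, -3, 0, 0, 0, 0, 0]
    - [100, -3, 0, 0, 0, 0, 0]
    - [100, 0, 0, 0, 0, 0, 0]

```text
time: 4.8
tool_pos: [0.5175, 0.0443, 0.0883]
orientation: [0.256, 3.131, 0.0]
ft_force: [-1.1, 0.5, 0.1]
opening: 0.0853
finger_force: 0.0
```

```bash
python3 - <<'E'
from h import *
import cv2
tool()
b=cv2.resize(viewer.get_image("side")[165:315,255:415],None,fx=5,fy=5,interpolation=cv2.INTER_CUBIC)
cv2.imwrite("pics/s3.png",b[:600])
E
```

```text
t 4.8 crate xy [-17.6 -12.8] z 88.3 yaw 180.06 tilt [-0.001  0.    -1.   ] F [-1.1  0.5  0.1] op 0.08526653971381482
```

View pics/s3.png

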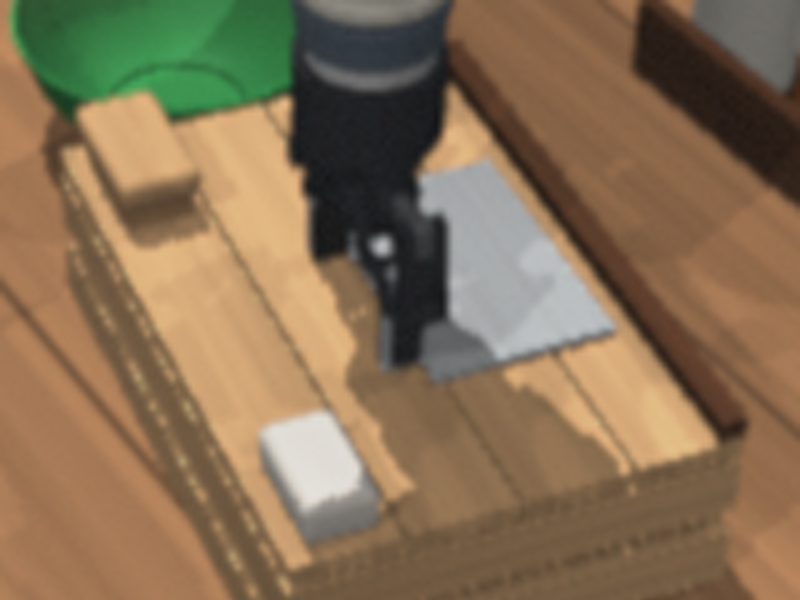

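The plate is now nearly parallel to the batten, with a strip of board left between them. I'll push on slowly and watch the force.

jog_arm:
  motion:
    - [100, -3, 0, 0, 0, 0, 0]
    - [100, -3, 0, 0, 0, 0, 0]
    - [100, -2, 0, 0, 0, 0, 0]
    - [100, 0, 0, 0, 0, 0, 0]

```text
time: 5.25
tool_pos: [0.5253, 0.0429, 0.0883]
orientation: [0.256, 3.131, 0.0]
ft_force: [0.3, 0.4, 1.2]
opening: 0.0852
finger_force: 0.2
```

jog_arm:
  motion:
    - [100, -2, 0, 0, 0, 0, 0]
    - [100, 0, 0, 0, 0, 0, 0]

```text
time: 5.45
tool_pos: [0.5271, 0.0426, 0.0883]
orientation: [0.256, 3.131, -0.0]
ft_force: [-1.4, 0.5, 1.3]
opening: 0.0851
finger_force: 0.6
```

jog_arm:
  motion:
    - [100, -2, 0, 0, 0, 0, 0]
    - [100, 0, 0, 0, 0, 0, 0]

```text
time: 5.65
tool_pos: [0.5283, 0.0425, 0.0882]
orientation: [-0.256, -3.13, -0.001]
ft_force: [-4.9, 1.3, 2.2]
opening: 0.0856
finger_force: 2.5
```

jog_arm:
  motion:
    - [100, -1.5, 0, 0, 0, 0, 0]
    - [100, 0, 0, 0, 0, 0, 0]

```text
time: 5.85
tool_pos: [0.5284, 0.0425, 0.0881]
orientation: [-0.255, -3.127, -0.001]
ft_force: [-10.9, 2.5, 5.5]
opening: 0.0855
finger_force: 5.4
```

The force has risen to 11 N at tool x = -6.6 in the crate frame (expected -6), so the plate is against the batten. Next I back off, lift, and go round to its -y end.

jog_arm:
  motion:
    - [100, 15, 0, 0, 0, 0, 0]
    - [100, 0, 0, -40, 0, 0, 0]
    - [60, 0, 0, -40, 0, 0, 0]
    - [60, -25, -35, 0, 0, 0, 0]
    - [60, -25, -35, 0, 0, 0, 0]
    - [60, -24, -34, 0, 0, 0, 0]
    - [60, 0, 0, 0, 0, 0, 8.5]
    - [60, 0, 0, 0, 0, 0, 8.5]
    - [60, 0, 0, 0, 0, 0, 8.5]
    - [60, 0, 0, 0, 0, 0, 8.5]
    - [60, 0, 0, 0, 0, 0, 8.5]
    - [60, 0, 0, 0, 0, 0, 8.5]

```text
time: 7.05
tool_pos: [0.5721, -0.0704, 0.1683]
orientation: [1.587, 2.71, 0.0]
ft_force: [-0.3, -0.9, 1.2]
opening: 0.0513
finger_force: 0.0
```

jog_arm:
  motion:
    - [60, 0, 0, 0, 0, 0, 8.5]
    - [60, 0, 0, 0, 0, 0, 8.5]
    - [60, 0, 0, 0, 0, 0, 8.5]
    - [60, 0, 0, 0, 0, 0, 8.5]
    - [60, 0, 0, 0, 0, 0, 5]
    - [60, 0, 0, 0, 0, 0, 0]

```text
time: 7.65
tool_pos: [0.572, -0.0703, 0.1683]
orientation: [2.396, 2.031, 0.0]
ft_force: [0.5, 0.2, -0.4]
opening: 0.0511
finger_force: 0.0
```

```bash
python3 - <<'E'
from h import *
import cv2
tool()
b=cv2.resize(viewer.get_image("side")[165:315,255:415],None,fx=5,fy=5,interpolation=cv2.INTER_CUBIC)
cv2.imwrite("pics/s4.png",b[:600])
E
```

```text
t 7.65 crate xy [  54.8 -116.9] z 168.3 yaw 89.98 tilt [-0.     0.001 -1.   ] F [ 0.5  0.2 -0.4] op 0.05113629566490402
```

View pics/s4.png

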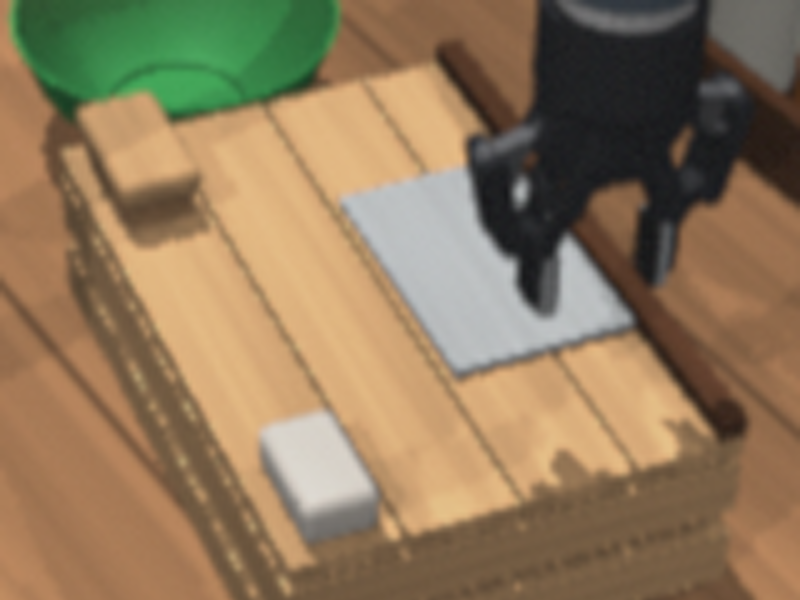

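The plate now lies flush along the batten, with its -y end running from (460,375) to (632,327). I'll measure that end and its near-left corner at (343,202).

```bash
python3 - <<'E'
from h import *
p=px2w("side",crop([(460,372),(632,322),(343,202)],5,(255,165)),.106)[:,:2]*1000-O
M=np.array([[np.cos(Y),np.sin(Y)],[-np.sin(Y),np.cos(Y)]])
print((p@M.T).round(1))
E
```

```text
[[  6.  -80.5]
 [102.6 -78.8]
 [  5.   65.3]]
```

jog_arm:
  motion:
    - [60, 0, 0, 35, 0, 0, 0]
    - [60, 0, 0, 22, 0, 0, 0]
    - [60, 0, 0, 7, 0, 0, 0]
    - [60, 0, 0, 0, 0, 0, 0]
    - [60, 0, 0, 0, 0, 0, 0]

```text
time: 8.2
tool_pos: [0.5723, -0.0703, 0.1053]
orientation: [2.393, 2.033, 0.001]
ft_force: [-0.2, 0.9, -0.2]
opening: 0.0512
finger_force: 0.0
```

jog_arm:
  motion:
    - [60, 0, 0, 2, 0, 0, 0]
    - [60, 0, 0, 0, 0, 0, 0]

```text
time: 8.4
tool_pos: [0.572, -0.0702, 0.103]
orientation: [2.394, 2.033, 0.001]
ft_force: [-0.6, 0.6, -0.2]
opening: 0.051
finger_force: 0.0
```

jog_arm:
  motion:
    - [60, 0, 0, 1.5, 0, 0, 0]
    - [60, 0, 0, 0, 0, 0, 0]

```text
time: 8.6
tool_pos: [0.5717, -0.0701, 0.1009]
orientation: [2.395, 2.033, 0.0]
ft_force: [-0.0, -0.3, 0.2]
opening: 0.0514
finger_force: 0.0
```

jog_arm:
  motion:
    - [60, 0, 0, 1.5, 0, 0, 0]
    - [60, 0, 0, 0, 0, 0, 0]

```text
time: 8.8
tool_pos: [0.5715, -0.0701, 0.0991]
orientation: [-2.395, -2.033, 0.0]
ft_force: [0.2, 0.4, 0.1]
opening: 0.0507
finger_force: 0.0
```

jog_arm:
  motion:
    - [60, 0, 0, 1, 0, 0, 0]
    - [60, 0, 0, 0, 0, 0, 0]

```text
time: 9.0
tool_pos: [0.5716, -0.0701, 0.0981]
orientation: [-2.395, -2.033, 0.0]
ft_force: [-0.5, 0.1, -0.4]
opening: 0.0515
finger_force: 0.0
```

jog_arm:
  motion:
    - [60, 0, 0, 1, 0, 0, 0]
    - [60, 0, 0, 0, 0, 0, 0]

```text
time: 9.2
tool_pos: [0.5716, -0.0701, 0.0971]
orientation: [-2.395, -2.033, 0.0]
ft_force: [-0.7, 0.0, 0.5]
opening: 0.0513
finger_force: 0.0
```

jog_arm:
  motion:
    - [60, 0, 0, 1, 0, 0, 0]
    - [60, 0, 0, 0, 0, 0, 0]

```text
time: 9.4
tool_pos: [0.5717, -0.0701, 0.0968]
orientation: [2.395, 2.033, 0.0]
ft_force: [-1.3, -0.5, 4.6]
opening: 0.0512
finger_force: 2.6
```

jog_arm:
  motion:
    - [60, 0, 0, -2.3, 0, 0, 0]
    - [60, 10, 0, 0, 0, 0, 0]
    - [60, 8, 0, 0, 0, 0, 0]
    - [60, 5, 0, 0, 0, 0, 0]
    - [60, 5, 0, 0, 0, 0, 0]
    - [60, 8, 0, 0, 0, 0, 0]
    - [60, 8, 0, 0, 0, 0, 0]
    - [60, 8, 0, 0, 0, 0, 0]
    - [60, 8, 0, 0, 0, 0, 0]
    - [60, 8, 0, 0, 0, 0, 0]
    - [60, 5, 0, 0, 0, 0, 0]
    - [60, 0, 0, 0, 0, 0, 0]

```text
time: 10.6
tool_pos: [0.5836, 0.0028, 0.0986]
orientation: [-2.394, -2.034, -0.001]
ft_force: [-0.1, -0.5, -0.3]
opening: 0.0514
finger_force: 0.0
```

```bash
python3 - <<'E'
from h import *
import cv2
tool()
b=cv2.resize(viewer.get_image("side")[165:315,255:415],None,fx=5,fy=5,interpolation=cv2.INTER_CUBIC)
cv2.imwrite("pics/s5.png",b[:600])
E
```

```text
t 10.6 crate xy [ 54.4 -42.9] z 98.6 yaw 90.11 tilt [ 0.  0. -1.] F [-0.1 -0.5 -0.3] op 0.05143914472571485
```

View pics/s5.png

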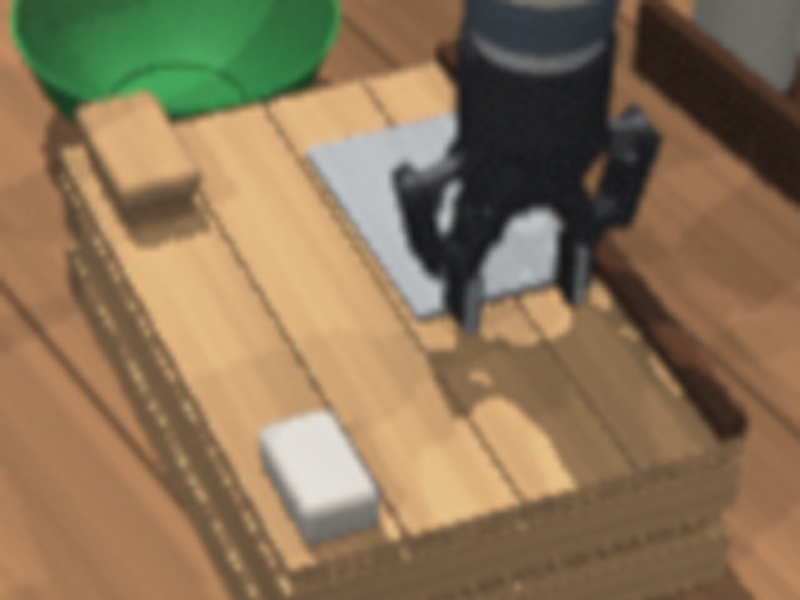

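The plate is sliding along straight; its near corners are at (425,318) and (308,148). I'll continue.

jog_arm:
  motion:
    - [60, 5, 0, 0, 0, 0, 0]
    - [60, 8, 0, 0, 0, 0, 0]
    - [60, 8, 0, 0, 0, 0, 0]
    - [60, 8, 0, 0, 0, 0, 0]
    - [60, 8, 0, 0, 0, 0, 0]
    - [60, 8, 0, 0, 0, 0, 0]
    - [60, 8, 0, 0, 0, 0, 0]
    - [60, 8, 0, 0, 0, 0, 0]
    - [60, 8, 0, 0, 0, 0, 0]
    - [60, 6, 0, 0, 0, 0, 0]
    - [60, 4, 0, 0, 0, 0, 0]
    - [60, 0, 0, 0, 0, 0, 0]

```text
time: 11.85
tool_pos: [0.5964, 0.0806, 0.0985]
orientation: [-2.394, -2.034, -0.001]
ft_force: [0.5, -0.4, -0.3]
opening: 0.0511
finger_force: 0.0
```

```bash
python3 - <<'E'
from h import *
import cv2
p=px2w("side",crop([(425,315),(308,148)],5,(255,165)),.106)[:,:2]*1000-O
M=np.array([[np.cos(Y),np.sin(Y)],[-np.sin(Y),np.cos(Y)]])
print((p@M.T).round(1))
tool()
b=cv2.resize(viewer.get_image("side")[145:265,255:415],None,fx=5,fy=5,interpolation=cv2.INTER_CUBIC)
cv2.imwrite("pics/s6.png",b)
E
```

```text
[[  7.7 -34.7]
 [  5.8 115.9]]
t 11.85 crate xy [54.2 35.9] z 98.5 yaw 90.09 tilt [ 0.001 -0.    -1.   ] F [ 0.5 -0.4 -0.3] op 0.05109096315770336
```

View pics/s6.png

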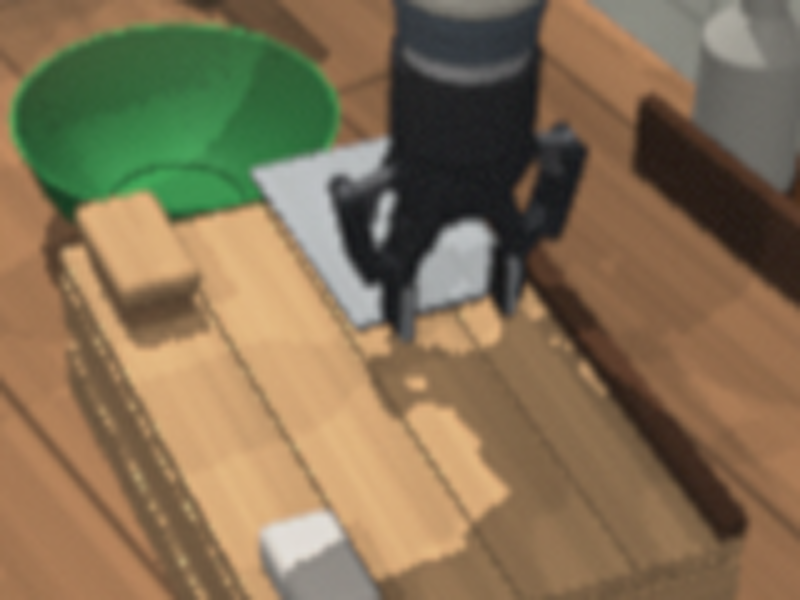

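The plate already sticks out past the crate end toward the basin and is still along the batten. About 25 mm remains.

jog_arm:
  motion:
    - [60, 4, 0, 0, 0, 0, 0]
    - [60, 5, 0, 0, 0, 0, 0]
    - [60, 5, 0, 0, 0, 0, 0]
    - [60, 4, 0, 0, 0, 0, 0]
    - [60, 3, 0, 0, 0, 0, 0]
    - [60, 2, 0, 0, 0, 0, 0]
    - [60, 2, 0, 0, 0, 0, 0]
    - [60, 0, 0, 0, 0, 0, 0]
    - [60, -15, 0, 0, 0, 0, 0]
    - [60, -15, 0, 0, 0, 0, 0]
    - [60, 0, 0, -30, 0, 0, 0]
    - [60, 0, 0, -30, 0, 0, 0]

```text
time: 13.1
tool_pos: [0.5948, 0.0732, 0.1587]
orientation: [-2.396, -2.03, 0.002]
ft_force: [0.2, -0.2, -0.1]
opening: 0.051
finger_force: 0.0
```

jog_arm:
  motion:
    - [60, -40, 0, -25, 0, 0, 0]
    - [60, -40, 0, -25, 0, 0, 0]
    - [60, -40, -25, 0, 0, 0, 0]
    - [60, -40, -25, 0, 0, 0, 0]
    - [60, -40, -25, 0, 0, 0, 0]
    - [60, 0, 0, 0, 0, 0, 0]

```text
time: 13.7
tool_pos: [0.4856, -0.1142, 0.2091]
orientation: [2.4, 2.026, -0.001]
ft_force: [-0.1, 0.2, -1.1]
opening: 0.0516
finger_force: 0.0
```

```bash
python3 - <<'E'
from h import *
import cv2
tool()
a=cv2.resize(viewer.get_image("top")[170:290,160:360],None,fx=4,fy=4,interpolation=cv2.INTER_CUBIC)
cv2.imwrite("pics/t7.png",a)
E
```

```text
t 13.7 crate xy [ -23.2 -174.3] z 209.1 yaw 89.74 tilt [-0.001 -0.    -1.   ] F [-0.1  0.2 -1.1] op 0.05159477603689307
```

View pics/t7.png

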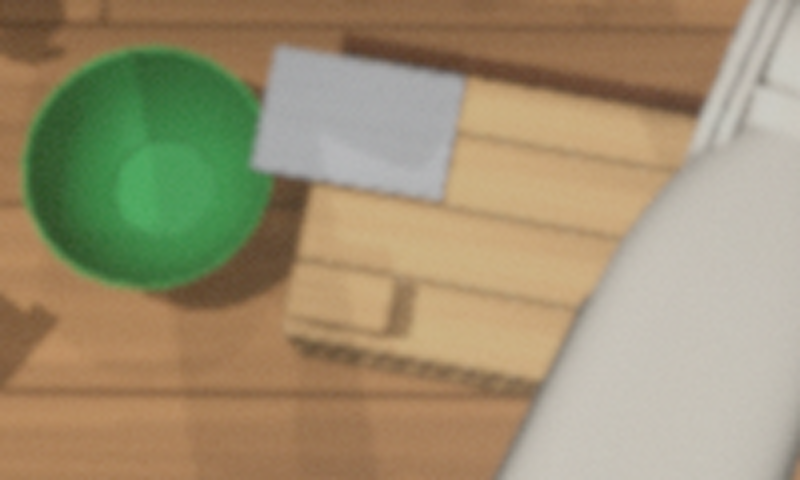

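The picture shows the plate along the batten with corners at (280,44), (465,76), (443,202) and (250,167), sticking out at the basin end. I'll check this against the crate pose.

```bash
python3 - <<'E'
from h import *
T=lambda p,z:px2w("top",crop(p,4,(160,170)),z)
M=np.array([[np.cos(Y),np.sin(Y)],[-np.sin(Y),np.cos(Y)]])
o,th,r=fit([(50,75),(50,-75),(-50,-75),(-50,75)],T([(280,44),(465,76),(443,202),(250,167)],.106)*1000)
print(M@(o-O),np.degrees(th-Y),r)
print(((T([(310,190),(287,335)],.1)[:,:2]*1000-O)@M.T).round(1))
E
```

```text
[ 52.0133248  145.60252205] -0.3489536853922986 [1.39375031 1.85576608 1.89877888 0.98578086]
[[  -6.7  173.5]
 [-121.5  167.7]]
```

```bash
python3 -c "
from rig import env
print(env.close_job())"
```

```text
the job is handed in; nothing more can be done
None
```

I pushed the plate along the batten and handed the job in. In the last picture its middle lay about 3 mm from the batten (limit 8 mm), 0.3° askew, with about 51 mm past the crate end beside the basin; no verdict came back.

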